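# Tip two parts crates to find the stamped one and push it to the dispatch line

## Robot

A 7-joint arm with a two-finger parallel gripper is mounted at the origin on a cart in front of the work surface, level with it; the furniture and walls round the work are solid. World frame = base frame: x ahead of the robot, y to its left, z up, the work surface at z = 0. Lengths are in m, angles in rad, forces in N, time in s.
With the tool pointing down it reaches from about 0.425 to 0.925 m from the base axis. Payload 6.8 kg.
Tool frame: the origin (TCP) lies between the finger pads; the fingertips stand r.tcp_to_tips ahead of it and the grasp point (between the pads) lies 3 mm ahead of it (r.tcp_to_tips is the distance from the TCP to the fingertips, in m); z points along the fingers, y is the line along which they close (so a half turn about z gives the same grasp; the last joint's range is limited). The gripper opens to 85 mm and grips with 20 to 120 N. Pads are 22 mm wide; open, the fingers measure 114 mm over their backs; the gripper's body (76 mm by 85 mm) begins 54 mm behind the grasp point. The pads swing forward as they close: fully open they stand 13 mm farther back than shut.
Start: joints at [-1.262, 0.477, 0.022, 1.555, -0.011, 1.109, -0.083], TCP at [0.273, 0.617, 0.253] pointing down, gripper open.
Joint ranges: [-2.96, 2.96], [-0.34, 2.1], [-1.41, 1.46], [0.24, 2.44], [-1.37, 4.51], [0.17, 1.92], [-2.96, 2.96]. Speed limits (rad/s): [2.39, 2.39, 3.14, 3.14, 3.14, 3.14, 3.14].

## Interface

Orientations are given as a rotation vector (axis times angle).
In Python, from bench import r gives the robot as it stands. The module is installed in compiled form; this text tells all that it offers.
- The arm moves only by the tool step_arm, never from a script. Its argument "moves" is a list of rows, each an object of numbers: "rx", "ry", "rz": the turn, a rotation vector about the tool's x, y, z in degrees; "dx", "dy", "dz": the shift along the tool's x, y, z in mm; "gripper": the opening, from -1 (shut) to 1 (fully open). In form: [{"rx": .., "ry": .., "rz": .., "dx": .., "dy": .., "dz": .., "gripper": ..}, ...]. A call has 1 to 20 rows; each row shifts and turns the commanded pose from where the row before left it, along the tool's axes as they then stand; what a row does not reach is not made up. A row lasts 1/8 s, in which the tool goes at most 62.5 mm and 10.7 degrees, less where a joint would pass 70% of its speed; a pose out of reach is approached as far as the arm can. A call is refused whole if a number of a shift passes 62.5 or a number of a turn 10.7, either way. A call with a gripper value outside its range is refused whole. The fingers move at their own pace and stop on an object; "grip_force" is the grip in N (left out, the last holds). Time passes only in rows, so rows that do not move let the fingers close. It gives the time, the measured TCP pose, the force, the opening and the grip force at its end, in the units of the state.
- r.get_obs(): the state, without advancing time (a new reading comes with each control period).
- r.grab_frame(name): name is "side" or "top" or "wrist"; returns the picture (400x640x3 uint8, blue, green, red); there is no depth.
- r.camera_info(name): a dict with "mtx" (3x3 intrinsics, pixels), "rvec" (rotation vector, rad) and "tvec" (3), from world to camera coordinates, as OpenCV has them. Camera axes: x right, y down, z forward; pixel columns grow to the right and rows downward; lengths in m; the calibration is good to about 2 mm. The wrist camera is an equidistant fisheye: a pixel r from the principal point sees the ray r / f radians off the axis. A picture is of the moment at which its call begins: read the wrist's pose just before it. camera_info takes no time and is no camera call; for the wrist camera it gives the pose at the moment of the call.
- r.hand_in(): hands the job in; it is judged then, once.
The state is a dict: "clock": time; "joints": joint angles; "qvel": joint speeds; "tau": joint torques, N m; "tcp_pos": TCP position; "orientation": TCP orientation; "contact_force": force on the tool from outside, world axes, zero at the start; "moment": the same for the moment, N m; "grip_width": finger opening in m; "gripper_force": force on a finger pad.
Only numpy, scipy, OpenCV 4.12 (cv2) and the standard library are available. Lean on these libraries where they do the work, as an engineer would, in place of code of your own. Each camera call takes 0.05 s, during which the arm holds its last target. There are 200 camera calls.

## Task

Two like parts crates stand upright on the benches, and one is stamped underneath. With your fingertips tip both over backwards, away from you, so that they lie with their undersides facing you; then push the one with the stamp, still lying, away from you until it lies across the taped dispatch line with the line about under its middle. Leave the other crate lying where it fell, short of the line, do not lift either crate, and do not disturb the other things.

Things in the scene. Friction and masses are not known exactly. Their poses are not given: they have to be found in the camera images.
- crate_stamped: Open-topped white plastic parts crate, loose, empty, about 0.25 kg: 60 mm deep (its x), 80 wide (y), 110 high (z). Origin: centre of the underside. Starts upright, left or right of the other, x axis away from the robot within 0.2 rad. On its underside, in a 2 mm recess, is the stamp: a black ring 44 mm across with a cross in it, unseen while the crate stands.
- crate_plain: The like crate with a bare underside; same sizes, axes and behaviour. A level push on a crate's robot-side face near the rim, about 95 mm up, tips it over its far bottom edge (pushed low it only slides); past about 0.5 rad it falls by itself on its far side and lies 60 mm high, its x axis down, z axis level and away from the robot, underside upright to the robot.
- crate_stamped_mid (a point): middle of the stamped crate, 55 mm along its z axis from its origin
- crate_plain_mid (a point): middle of the plain crate, 55 mm along its z axis from its origin
- dispatch_line: the dispatch line: a strip of pale masking tape 18 mm wide stuck flat on the bench tops, running across in front of the robot along its own y axis, on both benches (broken only at the gap between them). Origin on its centre line, on the surface; its x axis points away from the robot. A tall steel box stands at the right, near the line's right end: mind the hand there.
- capacitor: can-shaped capacitor, 35 mm across, 62 high, standing at the left near the front; a bystander, origin at the centre of its underside
- pot: potentiometer with a knob, 28x21x35 mm, standing near the front edge between the crates; a bystander, origin at the centre of its underside
- transformer: small transformer, 65x49x40 mm, to the right of the crates; a bystander, origin at the centre of its underside
Mind the look-alikes: they are no part of the job. What is shaped like the crate_plain but yellow is not meant.

How it is judged:
On the way:
1. both crates lie on their far sides, at rest, undersides facing the robot, neither yet at the dispatch line (angle between each of crate_stamped, crate_plain's own x axis and vertical above 2.8 rad and linear speed of each of crate_stamped, crate_plain below 0.02 m/s and angular speed of each of crate_stamped, crate_plain below 0.15 rad/s and x of each of crate_stamped_mid, crate_plain_mid in the frame of dispatch_line below -0.035 m), for 0.2 s.
At the end, for the whole second after the job is handed in: Both crates lie at rest on their far sides (within 0.34 rad); the stamped one's middle is within 30 mm of the line's centre line; the plain one's middle is at least 50 mm short of the line and within 160 mm of its start (tipping alone moves it about 90 mm) (angle between each of crate_stamped, crate_plain's own x axis and vertical above 2.8 rad and linear speed of each of crate_stamped, crate_plain below 0.02 m/s and angular speed of each of crate_stamped, crate_plain below 0.15 rad/s and x of crate_stamped_mid in the frame of dispatch_line between -0.03 and 0.03 m and x of crate_plain_mid in the frame of dispatch_line below -0.05 m and distance of crate_plain_mid from where it was at the start of the episode below 0.16 m); the robot touches nothing.
It fails at once if a crate is lifted (its middle more than 85 mm above the bench; tipping takes it to 63 mm) (height (world z) of any of crate_stamped_mid, crate_plain_mid above 0.085 m).
It fails at once if the plain crate is pushed away (its middle more than 160 mm from its start) (distance of crate_plain_mid from where it was at the start of the episode above 0.16 m).
It fails at once if the capacitor, potentiometer or transformer is moved more than 30 mm (distance of any of capacitor, pot, transformer from where it was at the start of the episode above 0.03 m).
It also fails if it takes over 54 s, if anything falls off the work surface, if the arm or the gripper's body presses on something with over 40 N, if the wrist force passes 120 N, or if a joint passes its speed limit or range.

## Working session

There is one attempt and no reset: what is moved stays moved. The work goes in short steps, Python scripts to look and compute and a tool call to move; the robot and the scene stay as the last step left them, time stands still between calls to the robot, and variables do not carry over. Pictures are saved under pics/ and viewed, at most 10 in all, crops included, and the job is handed in when it is done.

Besides the shell and the picture viewer there is one more tool, called after "Emit:" by a JSON object that holds its "op" and its "data". step_arm: Moves the arm, as the interface text tells. Its arguments: {"type":"object","properties":{"moves":{"type":"array","items":{"type":"object","properties":{"rx":{"type":"number"},"ry":{"type":"number"},"rz":{"type":"number"},"dx":{"type":"number"},"dy":{"type":"number"},"dz":{"type":"number"},"gripper":{"type":"number"}}}},"grip_force":{"type":"number"}},"required":["moves"]}

```bash
mkdir -p pics
python3 - <<'E'
from bench import r
import cv2
o=r.get_obs();print({k:o[k] for k in('clock','tcp_pos','orientation','grip_width')},r.tcp_to_tips)
for n in('top','side'):
    cv2.imwrite(f'pics/{n}0.png',r.grab_frame(n));c=r.camera_info(n);print(n,c)
E
```

```text
{'clock': 0.0, 'tcp_pos': array([0.27302891, 0.61669826, 0.25228411]), 'orientation': array([-6.49872517e-01, -3.07337226e+00,  2.97775487e-03]), 'grip_width': 0.08514712845946719} 0.022
top {'mtx': array([[492.25961419,   0.        , 328.23571085],
       [  0.        , 492.25961419, 205.12810022],
       [  0.        ,   0.        ,   1.        ]]), 'rvec': array([ 2.11073923, -2.14854831,  0.15882038]), 'tvec': array([-0.03810232,  0.5355699 ,  1.34731536])}
side {'mtx': array([[438.36957201,   0.        , 328.81276514],
       [  0.        , 438.36957201, 207.36104442],
       [  0.        ,   0.        ,   1.        ]]), 'rvec': array([ 2.04142226, -0.61557771,  0.31499489]), 'tvec': array([-0.46382243,  0.19170666,  0.84363087])}
```

View pics/top0.png

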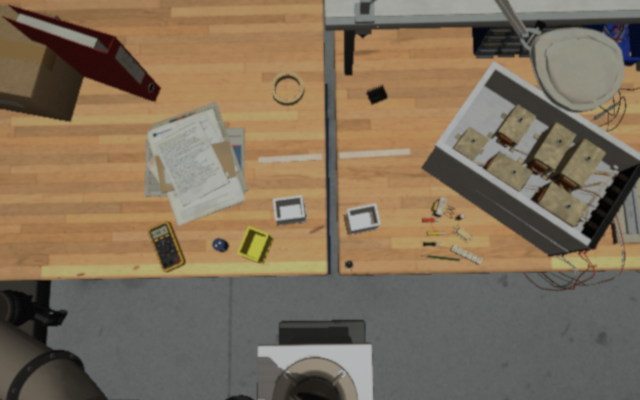

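View pics/side0.png

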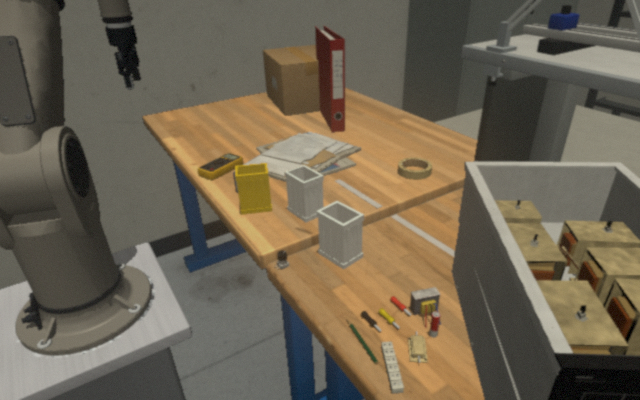

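The top view shows the white crates' rims at about (290,209) and (364,218), with the yellow look-alike at (255,245). The capacitor is at (220,244), the pot at (349,264) and the transformer near (440,207). The tape runs from (258,160) to (410,152), and the steel box starts at about (425,165).

```bash
cat > h.py <<'E'
import cv2,numpy as np
from bench import r
def ray(n,px,z):
    c=r.camera_info(n);R=cv2.Rodrigues(c['rvec'])[0];C=-R.T@c['tvec']
    d=np.c_[(np.asarray(px,float).reshape(-1,2)-c['mtx'][:2,2])/c['mtx'][0,0],np.ones(len(np.asarray(px).reshape(-1,2)))]@R
    return C+d*((z-C[2])/d[:,2])[:,None]
def blobs(im,win,lo=150,sat=45):
    h=cv2.cvtColor(im,cv2.COLOR_BGR2HSV);m=((h[...,1]<sat)&(h[...,2]>lo)).astype(np.uint8)
    w=np.zeros_like(m);x0,y0,x1,y1=win;w[y0:y1,x0:x1]=1
    cs,_=cv2.findContours(m*w,cv2.RETR_EXTERNAL,cv2.CHAIN_APPROX_NONE)
    return max(cs,key=lambda c:cv2.contourArea(cv2.convexHull(c)))
E
python3 - <<'E'
from h import *
np.set_printoptions(precision=4,suppress=True)
im=cv2.imread('pics/top0.png')
for n,w in(('L',(265,185,318,235)),('R',(340,195,392,245))):
    c=blobs(im,w);b=cv2.boxPoints(cv2.minAreaRect(c))
    print(n,cv2.boundingRect(c),'rim\n',ray('top',b,.11)[:,:2], ray('top',b.mean(0),.11))
for n,w in(('Lt',(250,150,323,170)),('Rt',(338,145,415,165))):
    c=blobs(im,w,150,70);b=cv2.boxPoints(cv2.minAreaRect(c));print(n,cv2.boundingRect(c));print(ray('top',b,0)[:,:2])
for n,p,z in(('cap',(220,244),.062),('pot',(349,264),.035),('yel',(255,245),.11),('trf',(440,207),.04),('steel',(425,165),.15),('benchedge',(300,277),0)):print(n,ray('top',p,z))
s=cv2.resize(im[130:290,190:460],None,fx=2.9,fy=2.9,interpolation=cv2.INTER_CUBIC);cv2.imwrite('pics/c.png',s)
E
```

```text
L (273, 195, 31, 26) rim
 [[0.5444 0.1024]
 [0.5539 0.0228]
 [0.4953 0.0154]
 [0.4859 0.0944]] [[0.5198 0.0587 0.11  ]]
R (347, 204, 33, 26) rim
 [[ 0.513  -0.0968]
 [ 0.5282 -0.1757]
 [ 0.4704 -0.1858]
 [ 0.4553 -0.1075]] [[ 0.4916 -0.1415  0.11  ]]
Lt (259, 154, 63, 9)
[[ 0.6903  0.157 ]
 [ 0.6983 -0.028 ]
 [ 0.6806 -0.0288]
 [ 0.6726  0.1559]]
Rt (339, 149, 71, 9)
[[ 0.7007 -0.0809]
 [ 0.709  -0.289 ]
 [ 0.691  -0.2893]
 [ 0.6828 -0.0816]]
cap [[0.4287 0.2528 0.062 ]]
pot [[ 0.3689 -0.1026  0.035 ]]
yel [[0.4201 0.148  0.11  ]]
trf [[ 0.524  -0.3627  0.04  ]]
steel [[ 0.6195 -0.3055  0.15  ]]
benchedge [[0.336  0.0368 0.    ]]
```

View pics/c.png

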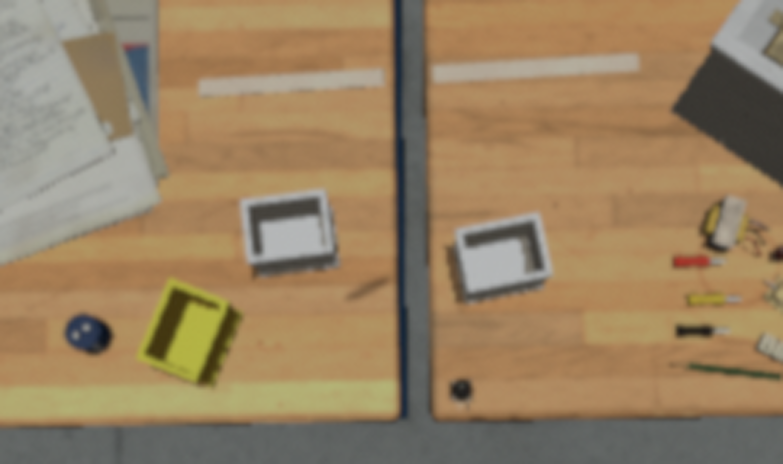

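The rims measure 80 x 59 mm, as expected. The crates' centres are L (0.520, 0.059), yaw +0.126, and R (0.492, -0.142), yaw +0.173. The line follows x ≈ 0.688 - 0.042y. I'll go to L first.

Emit:
{"op": "step_arm", "data": {"moves": [{"rz":-10.4,"gripper":-0.3},{"rz":-10.4,"gripper":-0.3},{"rz":-10.4,"gripper":-0.3},{"dx":-7.8,"dy":-41.8,"gripper":-0.3},{"dx":-7.8,"dy":-41.8,"gripper":-0.3},{"dx":-7.8,"dy":-41.8,"gripper":-0.3},{"dx":-7.8,"dy":-41.8,"gripper":-0.3},{"dx":-7.8,"dy":-41.8,"gripper":-0.3},{"dx":-7.8,"dy":-41.8,"gripper":-0.3},{"dx":-7.8,"dy":-41.8,"gripper":-0.3},{"dx":-7.8,"dy":-41.8,"gripper":-0.3},{"dx":-7.8,"dy":-41.8,"gripper":-0.3},{"dx":-7.8,"dy":-41.8,"gripper":-0.3},{"dx":-7.8,"dy":-41.8,"gripper":-0.3},{"dx":-7.8,"dy":-41.8,"gripper":-0.3},{"dx":-7.8,"dy":-41.8,"gripper":-0.3},{"dx":-7.8,"dy":-41.8,"gripper":-0.3},{"gripper":-0.3}]}}

```text
invalid input at $.moves[0]: expected keys rx, ry, rz, dx, dy, dz, gripper
```

All the keys are required.

Emit:
{"op": "step_arm", "data": {"moves": [{"rx":0,"ry":0,"rz":-10.4,"dx":0,"dy":0,"dz":0,"gripper":-0.3},{"rx":0,"ry":0,"rz":-10.4,"dx":0,"dy":0,"dz":0,"gripper":-0.3},{"rx":0,"ry":0,"rz":-10.4,"dx":0,"dy":0,"dz":0,"gripper":-0.3},{"rx":0,"ry":0,"rz":0,"dx":-7.8,"dy":-41.8,"dz":0,"gripper":-0.3},{"rx":0,"ry":0,"rz":0,"dx":-7.8,"dy":-41.8,"dz":0,"gripper":-0.3},{"rx":0,"ry":0,"rz":0,"dx":-7.8,"dy":-41.8,"dz":0,"gripper":-0.3},{"rx":0,"ry":0,"rz":0,"dx":-7.8,"dy":-41.8,"dz":0,"gripper":-0.3},{"rx":0,"ry":0,"rz":0,"dx":-7.8,"dy":-41.8,"dz":0,"gripper":-0.3},{"rx":0,"ry":0,"rz":0,"dx":-7.8,"dy":-41.8,"dz":0,"gripper":-0.3},{"rx":0,"ry":0,"rz":0,"dx":-7.8,"dy":-41.8,"dz":0,"gripper":-0.3},{"rx":0,"ry":0,"rz":0,"dx":-7.8,"dy":-41.8,"dz":0,"gripper":-0.3},{"rx":0,"ry":0,"rz":0,"dx":-7.8,"dy":-41.8,"dz":0,"gripper":-0.3},{"rx":0,"ry":0,"rz":0,"dx":-7.8,"dy":-41.8,"dz":0,"gripper":-0.3},{"rx":0,"ry":0,"rz":0,"dx":-7.8,"dy":-41.8,"dz":0,"gripper":-0.3},{"rx":0,"ry":0,"rz":0,"dx":-7.8,"dy":-41.8,"dz":0,"gripper":-0.3},{"rx":0,"ry":0,"rz":0,"dx":-7.8,"dy":-41.8,"dz":0,"gripper":-0.3},{"rx":0,"ry":0,"rz":0,"dx":-7.8,"dy":-41.8,"dz":0,"gripper":-0.3},{"rx":0,"ry":0,"rz":0,"dx":0,"dy":0,"dz":0,"gripper":-0.3}]}}

```text
clock: 2.35
tcp_pos: [0.4565, 0.0474, 0.2532]
orientation: [0.191, -3.136, 0.001]
contact_force: [0.4, -0.0, -0.4]
grip_width: 0.0296
gripper_force: 0.0
```

Emit:
{"op": "step_arm", "data": {"moves": [{"rx":0,"ry":0,"rz":0,"dx":0,"dy":2.5,"dz":37,"gripper":-0.3},{"rx":0,"ry":0,"rz":0,"dx":0,"dy":0,"dz":37,"gripper":-0.3},{"rx":0,"ry":0,"rz":0,"dx":0,"dy":0,"dz":37,"gripper":-0.3},{"rx":0,"ry":0,"rz":0,"dx":0,"dy":0,"dz":36,"gripper":-0.3},{"rx":0,"ry":0,"rz":0,"dx":0,"dy":0,"dz":0,"gripper":-0.3},{"rx":0,"ry":0,"rz":0,"dx":-10,"dy":0,"dz":0,"gripper":-0.3},{"rx":0,"ry":0,"rz":0,"dx":-8,"dy":0,"dz":0,"gripper":-0.3},{"rx":0,"ry":0,"rz":0,"dx":-8,"dy":0,"dz":0,"gripper":-0.3},{"rx":0,"ry":0,"rz":0,"dx":-8,"dy":0,"dz":0,"gripper":-0.3},{"rx":0,"ry":0,"rz":0,"dx":0,"dy":0,"dz":0,"gripper":-0.3}]}}

```text
clock: 3.6
tcp_pos: [0.4903, 0.0576, 0.1065]
orientation: [-0.2, 3.134, 0.0]
contact_force: [-1.0, 0.9, -0.0]
grip_width: 0.0296
gripper_force: 0.3
```

Run:
```python
from h import *
cv2.imwrite('pics/s1.png',r.grab_frame('side'))
```

```text
(no output)
```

View pics/s1.png

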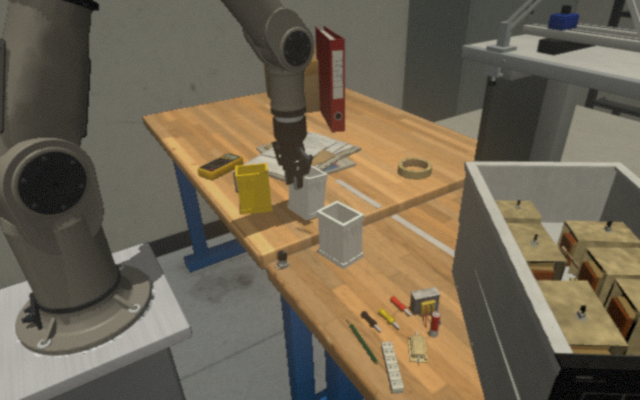

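In the side view the fingers are at the left crate's near rim, at about (298,175), and the crate is just starting to tip. I'll keep pushing.

Emit:
{"op": "step_arm", "data": {"moves": [{"rx":0,"ry":0,"rz":0,"dx":-6,"dy":0,"dz":0,"gripper":-0.3},{"rx":0,"ry":0,"rz":0,"dx":-6,"dy":0,"dz":0,"gripper":-0.3},{"rx":0,"ry":0,"rz":0,"dx":-6,"dy":0,"dz":0,"gripper":-0.3},{"rx":0,"ry":0,"rz":0,"dx":-6,"dy":0,"dz":0,"gripper":-0.3},{"rx":0,"ry":0,"rz":0,"dx":-6,"dy":0,"dz":0,"gripper":-0.3},{"rx":0,"ry":0,"rz":0,"dx":-6,"dy":0,"dz":0,"gripper":-0.3},{"rx":0,"ry":0,"rz":0,"dx":-5,"dy":0,"dz":0,"gripper":-0.3},{"rx":0,"ry":0,"rz":0,"dx":0,"dy":0,"dz":0,"gripper":-0.3},{"rx":0,"ry":0,"rz":0,"dx":0,"dy":0,"dz":0,"gripper":-0.3}]}}

```text
clock: 4.78
tcp_pos: [0.53, 0.0627, 0.1062]
orientation: [0.2, -3.135, 0.0]
contact_force: [-0.1, 0.2, -0.2]
grip_width: 0.03
gripper_force: 0.0
```

Run:
```python
from h import *
a=r.grab_frame('side')[120:280,200:400];b=r.grab_frame('wrist')
cv2.imwrite('pics/s2.png',np.hstack([cv2.resize(a,(400,320)),cv2.resize(b,(400,250),interpolation=3)]) if 0 else np.vstack([cv2.resize(a,(400,320)),cv2.resize(b,(400,250))]))
```

```text
(no output)
```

View pics/s2.png

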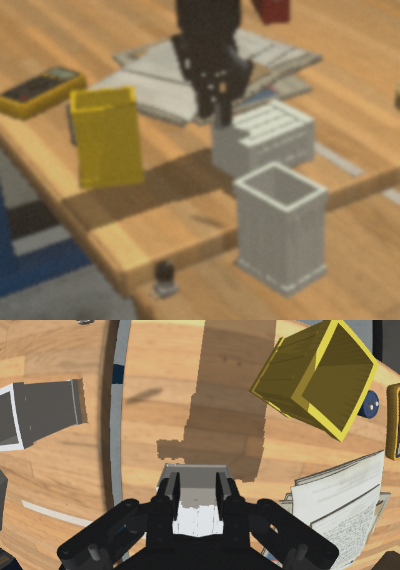

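The left crate fell cleanly onto its far side, and its ribbed top lies under the fingers. Next is the right crate, with a wrist view on the way.

Emit:
{"op": "step_arm", "data": {"moves": [{"rx":0,"ry":0,"rz":0,"dx":0,"dy":0,"dz":-33,"gripper":-0.3},{"rx":0,"ry":0,"rz":0,"dx":0,"dy":0,"dz":-33,"gripper":-0.3},{"rx":0,"ry":0,"rz":-2.6,"dx":0,"dy":0,"dz":-34,"gripper":-0.3},{"rx":0,"ry":0,"rz":0,"dx":22.6,"dy":-32.4,"dz":0,"gripper":-0.3},{"rx":0,"ry":0,"rz":0,"dx":22.6,"dy":-32.4,"dz":0,"gripper":-0.3},{"rx":0,"ry":0,"rz":0,"dx":22.6,"dy":-32.4,"dz":0,"gripper":-0.3},{"rx":0,"ry":0,"rz":0,"dx":22.6,"dy":-32.4,"dz":0,"gripper":-0.3},{"rx":0,"ry":0,"rz":0,"dx":22.6,"dy":-32.4,"dz":0,"gripper":-0.3},{"rx":0,"ry":0,"rz":0,"dx":22.6,"dy":-32.4,"dz":0,"gripper":-0.3},{"rx":0,"ry":0,"rz":0,"dx":0,"dy":0,"dz":0,"gripper":-0.3}]}}

```text
clock: 6.12
tcp_pos: [0.4284, -0.1547, 0.2064]
orientation: [0.263, -3.13, 0.001]
contact_force: [0.9, 1.1, 0.3]
grip_width: 0.0301
gripper_force: 0.0
```

Run:
```python
from h import *
cv2.imwrite('pics/w1.png',r.grab_frame('wrist'))
```

```text
(no output)
```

View pics/w1.png

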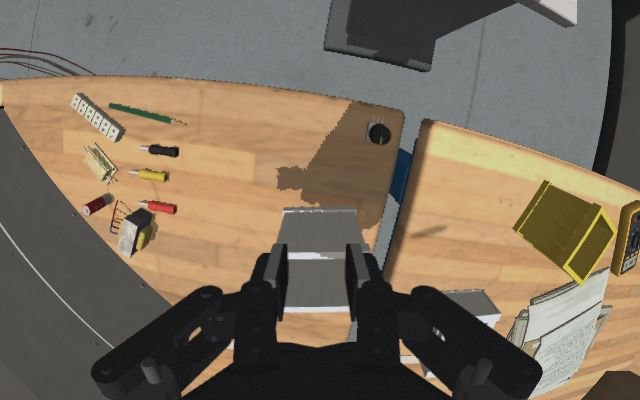

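The wrist view shows the right crate centred between the fingers, with its near face at x 282-358. The left crate's underside at (465,300) is too foreshortened to judge. I'll tip the right one.

Emit:
{"op": "step_arm", "data": {"moves": [{"rx":0,"ry":0,"rz":0,"dx":0,"dy":1,"dz":34,"gripper":-0.3},{"rx":0,"ry":0,"rz":0,"dx":0,"dy":0,"dz":33,"gripper":-0.3},{"rx":0,"ry":0,"rz":0,"dx":0,"dy":0,"dz":33,"gripper":-0.3},{"rx":0,"ry":0,"rz":0,"dx":0,"dy":0,"dz":0,"gripper":-0.3},{"rx":0,"ry":0,"rz":0,"dx":-10,"dy":0,"dz":0,"gripper":-0.3},{"rx":0,"ry":0,"rz":0,"dx":-8,"dy":0,"dz":0,"gripper":-0.3},{"rx":0,"ry":0,"rz":0,"dx":-6,"dy":0,"dz":0,"gripper":-0.3},{"rx":0,"ry":0,"rz":0,"dx":-6,"dy":0,"dz":0,"gripper":-0.3},{"rx":0,"ry":0,"rz":0,"dx":-6,"dy":0,"dz":0,"gripper":-0.3},{"rx":0,"ry":0,"rz":0,"dx":-6,"dy":0,"dz":0,"gripper":-0.3},{"rx":0,"ry":0,"rz":0,"dx":-6,"dy":0,"dz":0,"gripper":-0.3},{"rx":0,"ry":0,"rz":0,"dx":-6,"dy":0,"dz":0,"gripper":-0.3},{"rx":0,"ry":0,"rz":0,"dx":-6,"dy":0,"dz":0,"gripper":-0.3},{"rx":0,"ry":0,"rz":0,"dx":-6,"dy":0,"dz":0,"gripper":-0.3},{"rx":0,"ry":0,"rz":0,"dx":-6,"dy":0,"dz":0,"gripper":-0.3},{"rx":0,"ry":0,"rz":0,"dx":-6,"dy":0,"dz":0,"gripper":-0.3},{"rx":0,"ry":0,"rz":0,"dx":0,"dy":0,"dz":0,"gripper":-0.3},{"rx":0,"ry":0,"rz":0,"dx":0,"dy":0,"dz":0,"gripper":-0.3},{"rx":0,"ry":0,"rz":0,"dx":0,"dy":0,"dz":0,"gripper":-0.3}]}}

```text
clock: 8.55
tcp_pos: [0.5065, -0.1378, 0.1062]
orientation: [0.271, -3.13, -0.0]
contact_force: [0.6, 0.5, -0.5]
grip_width: 0.0299
gripper_force: 0.0
```

Emit:
{"op": "step_arm", "data": {"moves": [{"rx":0,"ry":0,"rz":0,"dx":14.6,"dy":27.5,"dz":0,"gripper":-0.3},{"rx":0,"ry":0,"rz":0,"dx":14.6,"dy":27.5,"dz":0,"gripper":-0.3},{"rx":0,"ry":0,"rz":0,"dx":14.6,"dy":27.5,"dz":0,"gripper":-0.3},{"rx":0,"ry":0,"rz":0,"dx":14.6,"dy":27.5,"dz":0,"gripper":-0.3},{"rx":0,"ry":0,"rz":0,"dx":0,"dy":0,"dz":0,"gripper":-0.3}]}}

```text
clock: 9.18
tcp_pos: [0.4288, -0.0379, 0.1062]
orientation: [0.276, -3.128, -0.001]
contact_force: [-0.5, -0.2, 0.6]
grip_width: 0.0301
gripper_force: 0.0
```

Run:
```python
from h import *
np.set_printoptions(precision=4,suppress=True)
cv2.imwrite('pics/w2.png',r.grab_frame('wrist'));im=r.grab_frame('top');cv2.imwrite('pics/t2.png',im)
c=r.camera_info('wrist');R=cv2.Rodrigues(c['rvec'])[0];print(-R.T@c['tvec'])
for n,w in(('L',(268,155,318,220)),('R',(342,165,392,230))):
    k=blobs(im,w);b=cv2.boxPoints(cv2.minAreaRect(k));print(n,cv2.boundingRect(k),'\n',ray('top',b,.06)[:,:2],ray('top',b.mean(0),.06))
```

```text
[ 0.3537 -0.0533  0.2277]
L (268, 155, 50, 47) 
 [[ 0.671   0.122 ]
 [ 0.684  -0.0176]
 [ 0.5588 -0.0295]
 [ 0.546   0.1081]] [[0.6145 0.0457 0.06  ]]
R (342, 168, 32, 42) 
 [[ 0.6247 -0.0768]
 [ 0.6404 -0.1542]
 [ 0.5322 -0.174 ]
 [ 0.5168 -0.0976]] [[ 0.5782 -0.1257  0.06  ]]
```

View pics/w2.png

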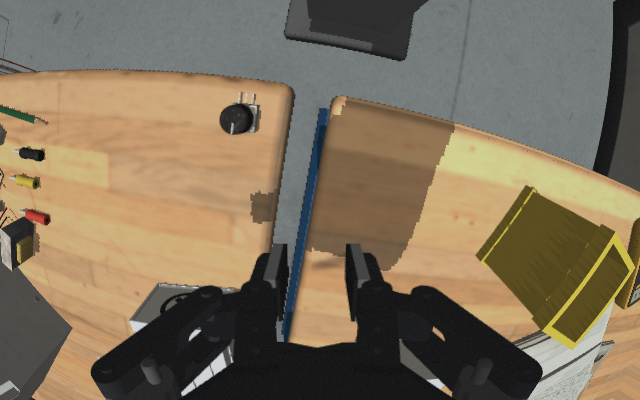

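View pics/t2.png

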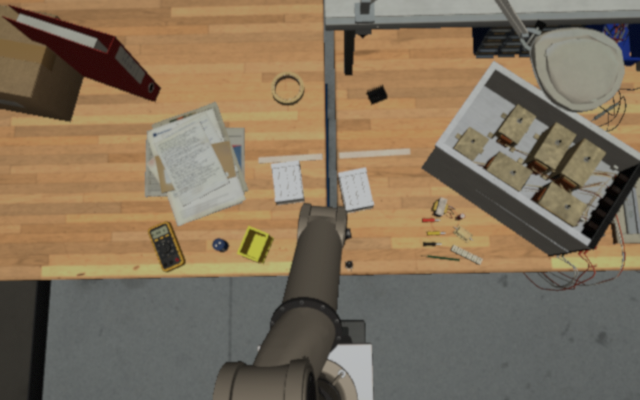

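The black ring shows on the right crate's underside at (180,300), and the left one looked bare, so the right crate is the stamped one. Its top is 109 x 78 mm with the middle at (0.578, -0.126) and yaw 0.18, so it needs about 115 mm. In the top view both crates lie short of the tape. I'll push it low.

Emit:
{"op": "step_arm", "data": {"moves": [{"rx":0,"ry":0,"rz":0,"dx":-9.2,"dy":-28.3,"dz":0,"gripper":0},{"rx":0,"ry":0,"rz":0,"dx":-9.2,"dy":-28.3,"dz":0,"gripper":0},{"rx":0,"ry":0,"rz":0,"dx":-9.2,"dy":-28.3,"dz":0,"gripper":0},{"rx":0,"ry":0,"rz":0,"dx":-9.2,"dy":-28.3,"dz":0,"gripper":0},{"rx":0,"ry":0,"rz":0,"dx":0,"dy":0,"dz":0,"gripper":0},{"rx":0,"ry":0,"rz":0,"dx":0,"dy":0,"dz":31,"gripper":0},{"rx":0,"ry":0,"rz":0,"dx":0,"dy":0,"dz":31,"gripper":0},{"rx":0,"ry":0,"rz":0,"dx":0,"dy":0,"dz":0,"gripper":0},{"rx":0,"ry":0,"rz":0,"dx":-10,"dy":0,"dz":0,"gripper":0},{"rx":0,"ry":0,"rz":0,"dx":-8,"dy":0,"dz":0,"gripper":0},{"rx":0,"ry":0,"rz":0,"dx":-6,"dy":0,"dz":0,"gripper":0},{"rx":0,"ry":0,"rz":0,"dx":-6,"dy":0,"dz":0,"gripper":0},{"rx":0,"ry":0,"rz":0,"dx":-6,"dy":0,"dz":0,"gripper":0},{"rx":0,"ry":0,"rz":0,"dx":0,"dy":0,"dz":0,"gripper":0}]}}

```text
clock: 11.02
tcp_pos: [0.5221, -0.1382, 0.0443]
orientation: [-0.272, 3.129, -0.0]
contact_force: [0.5, -0.6, 0.1]
grip_width: 0.043
gripper_force: 0.0
```

Emit:
{"op": "step_arm", "data": {"moves": [{"rx":0,"ry":0,"rz":0,"dx":-8,"dy":-0.6,"dz":0,"gripper":0},{"rx":0,"ry":0,"rz":0,"dx":-8,"dy":-0.6,"dz":0,"gripper":0},{"rx":0,"ry":0,"rz":0,"dx":-8,"dy":-0.6,"dz":0,"gripper":0},{"rx":0,"ry":0,"rz":0,"dx":-8,"dy":-0.6,"dz":0,"gripper":0},{"rx":0,"ry":0,"rz":0,"dx":-8,"dy":-0.6,"dz":0,"gripper":0},{"rx":0,"ry":0,"rz":0,"dx":-8,"dy":-0.6,"dz":0,"gripper":0},{"rx":0,"ry":0,"rz":0,"dx":-8,"dy":-0.6,"dz":0,"gripper":0},{"rx":0,"ry":0,"rz":0,"dx":-8,"dy":-0.6,"dz":0,"gripper":0},{"rx":0,"ry":0,"rz":0,"dx":-8,"dy":-0.6,"dz":0,"gripper":0},{"rx":0,"ry":0,"rz":0,"dx":-8,"dy":-0.6,"dz":0,"gripper":0},{"rx":0,"ry":0,"rz":0,"dx":-8,"dy":-0.6,"dz":0,"gripper":0},{"rx":0,"ry":0,"rz":0,"dx":0,"dy":0,"dz":0,"gripper":0}]}}

```text
clock: 12.52
tcp_pos: [0.6104, -0.1295, 0.0444]
orientation: [-0.272, 3.129, -0.0]
contact_force: [-0.3, -0.5, -0.0]
grip_width: 0.0429
gripper_force: 0.0
```

Run:
```python
from h import *
np.set_printoptions(precision=4,suppress=True)
im=r.grab_frame('top')
s=cv2.resize(im[100:260,220:440],None,fx=3,fy=3,interpolation=cv2.INTER_CUBIC);cv2.imwrite('pics/t3.png',s)
```

```text
(no output)
```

View pics/t3.png

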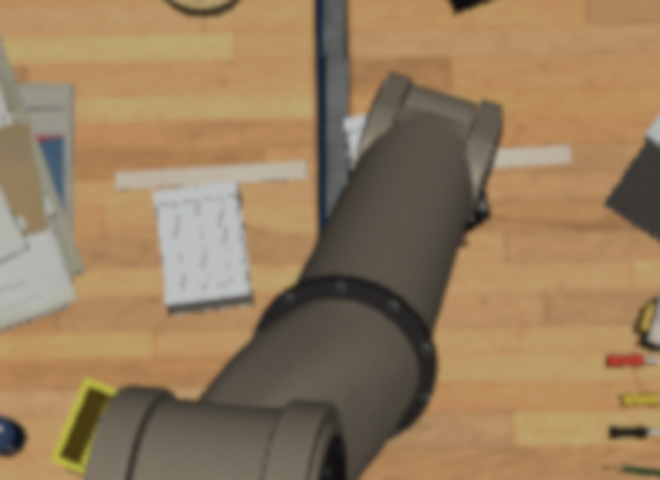

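The arm hides the crate; its left far corner is just visible at (345,115) in the crop. I'll back off to measure.

Emit:
{"op": "step_arm", "data": {"moves": [{"rx":0,"ry":0,"rz":0,"dx":30,"dy":0,"dz":0,"gripper":0},{"rx":0,"ry":0,"rz":0,"dx":40,"dy":0,"dz":0,"gripper":0},{"rx":0,"ry":0,"rz":0,"dx":40,"dy":0,"dz":0,"gripper":0},{"rx":0,"ry":0,"rz":0,"dx":40,"dy":0,"dz":0,"gripper":0},{"rx":0,"ry":0,"rz":0,"dx":0,"dy":0,"dz":0,"gripper":0}]}}

```text
clock: 13.2
tcp_pos: [0.4579, -0.1563, 0.0443]
orientation: [0.266, -3.127, -0.001]
contact_force: [1.2, -0.6, -0.1]
grip_width: 0.0429
gripper_force: 0.0
```

Run:
```python
from h import *
np.set_printoptions(precision=4,suppress=True)
im=r.grab_frame('top');cv2.imwrite('pics/t4.png',im)
s=cv2.resize(im[100:260,220:440],None,fx=3,fy=3,interpolation=cv2.INTER_CUBIC);cv2.imwrite('pics/t4c.png',s)
for n,w in(('L',(268,163,318,215)),('R',(332,120,387,192))):
    k=blobs(im,w,170,30);b=cv2.boxPoints(cv2.minAreaRect(k));print(n,cv2.boundingRect(k),'\n',ray('top',b,.06)[:,:2],ray('top',b.mean(0),.06))
```

```text
L (271, 163, 32, 38) 
 [[0.6546 0.1141]
 [0.663  0.0368]
 [0.557  0.0246]
 [0.5488 0.101 ]] [[0.6055 0.0691 0.06  ]]
R (335, 135, 34, 40) 
 [[ 0.7216 -0.0694]
 [ 0.7358 -0.146 ]
 [ 0.6312 -0.1632]
 [ 0.6173 -0.0875]] [[ 0.6761 -0.1165  0.06  ]]
```

View pics/t4c.png

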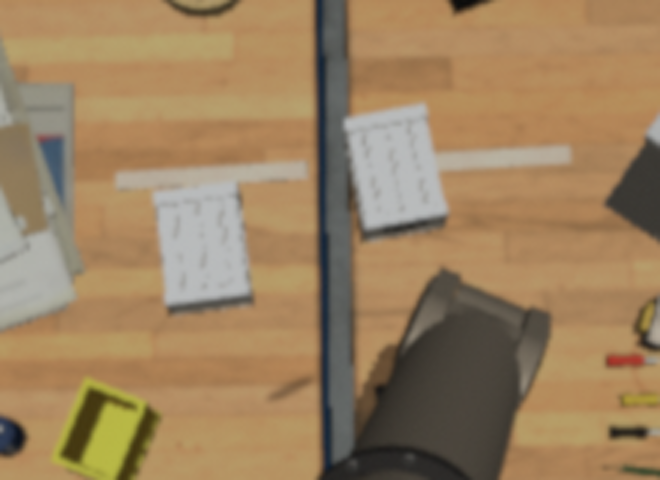

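The stamped crate's middle is at 0.676 against the line's 0.693. Another 16 mm will centre it.

Emit:
{"op": "step_arm", "data": {"moves": [{"rx":0,"ry":0,"rz":0,"dx":-40,"dy":0,"dz":0,"gripper":0},{"rx":0,"ry":0,"rz":0,"dx":-40,"dy":0,"dz":0,"gripper":0},{"rx":0,"ry":0,"rz":0,"dx":-40,"dy":0,"dz":0,"gripper":0},{"rx":0,"ry":0,"rz":0,"dx":-20,"dy":0,"dz":0,"gripper":0},{"rx":0,"ry":0,"rz":0,"dx":-8,"dy":0,"dz":0,"gripper":0},{"rx":0,"ry":0,"rz":0,"dx":-7,"dy":0,"dz":0,"gripper":0},{"rx":0,"ry":0,"rz":0,"dx":-7,"dy":0,"dz":0,"gripper":0},{"rx":0,"ry":0,"rz":0,"dx":-6,"dy":0,"dz":0,"gripper":0},{"rx":0,"ry":0,"rz":0,"dx":0,"dy":0,"dz":0,"gripper":0},{"rx":0,"ry":0,"rz":0,"dx":0,"dy":0,"dz":0,"gripper":0},{"rx":0,"ry":0,"rz":0,"dx":30,"dy":0,"dz":0,"gripper":0},{"rx":0,"ry":0,"rz":0,"dx":40,"dy":0,"dz":0,"gripper":0},{"rx":0,"ry":0,"rz":0,"dx":40,"dy":0,"dz":0,"gripper":0},{"rx":0,"ry":0,"rz":0,"dx":40,"dy":0,"dz":0,"gripper":0},{"rx":0,"ry":0,"rz":0,"dx":0,"dy":0,"dz":-40,"gripper":0},{"rx":0,"ry":0,"rz":0,"dx":0,"dy":0,"dz":0,"gripper":0},{"rx":0,"ry":0,"rz":0,"dx":0,"dy":0,"dz":0,"gripper":0}]}}

```text
clock: 15.38
tcp_pos: [0.4796, -0.1523, 0.0844]
orientation: [-0.272, 3.129, 0.0]
contact_force: [0.2, 0.2, -0.7]
grip_width: 0.0428
gripper_force: 0.0
```

Run:
```python
from h import *
im=r.grab_frame('top')
k=blobs(im,(332,115,387,192),170,30);b=cv2.boxPoints(cv2.minAreaRect(k));print(cv2.boundingRect(k),ray('top',b,.06)[:,:2],ray('top',b.mean(0),.06))
for n,p,q in(('cap',(220,244),0),('pot',(349,264),0)):
    a=cv2.imread('pics/top0.png');s=np.s_[p[1]-9:p[1]+10,p[0]-9:p[0]+10];print(n,np.abs(a[s].astype(int)-im[s]).mean())
```

```text
(334, 129, 34, 40) [[ 0.7387298  -0.06691542]
 [ 0.75383755 -0.14322169]
 [ 0.6478558  -0.1618684 ]
 [ 0.63304468 -0.08648824]] [[ 0.69303306 -0.11466331  0.06      ]]
cap 3.293628808864266
pot 62.99538319482918
```

The middle is now at 0.693, on the line. The pot patch differs because the arm covers it in this view; the hand stayed at least 80 mm from it when low.

```bash
python3 -c "
from bench import r
print(r.hand_in())"
```

```text
the job is handed in; nothing more can be done
None
```

I tipped both crates onto their far sides and pushed the stamped one (the right-hand crate) until its middle measured on the dispatch line; the plain one lies about 80 mm short of it, and the job is handed in, though hand-in returned no verdict.

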